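Slide the loaded carrier board home and turn its button

TASK

With a fingertip, push the plywood carrier board along its two wooden rails, towards the turn-button, until it drops into its notches and lies flat on the rails. Then push the turn-button's knob round as far as it goes, so that the button lies across the end of the board, and draw clear. Do not lift anything, push gently so that the cup and the tin on the board stay standing, and leave the other things where they are.

Things in the scene. Friction and masses are not known exactly. Their poses are not given: they have to be found in the camera images.
- rails: Fixed wooden track. Origin on the bench under the board's home place; x along the rails, the way the board is pushed; y to the left of that; z up. Rails from x = -260 to +160 mm, 30 wide, centred at y = -55 and +55, tops 45 above the bench, an 80 mm gap between. Side guide walls at y = -82 and +82, 8 thick, 60 high. Notches 22 long, 9 deep across both rails at x = -85 and +85.
- board: Loose plywood board, 210 (x) by 150 by 18 mm, 0.3 to 0.6 kg, with cross cleats under it, 16 wide and 8 deep, at x = -85 and +85. Origin at the centre of the plywood's underside; x along the rails towards home, z up. Starts 70 to 125 short of home, riding on its cleats, origin 53 above the bench. Home: origin above the rails' origin, 45 above the bench, cleats in the notches, which stop it.
- push_edge (a point): Middle of the board's rear edge face (the face to push on), half-way up its 18 mm thickness, 105 mm behind the board's origin. Sliding the board with what stands on it takes 1 to 5 N; once down, about 3 mm past the exact middle of the notches, their far sides stop it and the push rises above 12 N.
- turnbutton (a joint): Turn-button: flat dark wooden bar, 94 long, 20 wide, 12 thick, underside 66 mm above the bench, on a post beside the rails. 0 rad: points along the rails' +x, off the board. Turns clockwise from above to its stop at 1.57, pointing along the rails' -y across the board's front end, 3 mm above the seated board. Starts at 0 to 0.25, stays where left; 1 N at the knob turns it. A board not down blocks it.
- knob (a point): Centre of the turn-button's upright round knob, 18 diameter, 32 tall (78 to 110 mm above the bench), 62 mm from the pivot.
- pivot (a point): The turn-button's pivot axis at the underside of the bar: rails x = +85, y = +99, 66 mm above the bench.
- cup: Turned wooden cup, 52 diameter, 50 tall, standing on the board; origin under its base. Must stay standing.
- tin: Plain round metal tin, 48 diameter, 40 tall, standing on the board; origin under its base. Must stay standing.
- blank: Round wooden blank standing on the bench, 64 diameter, 90 tall; origin under its base. Leave alone.
- mallet: Wooden mallet lying on the bench to the right, about 260 long. Leave alone.
- gouge: Turning tool with a dark wooden handle lying on the bench to the left, about 200 long. Leave alone.
- glue: White bottle standing on the bench, 54 diameter, 130 tall; origin under its base. Leave alone.
- offcut: Wooden offcut, 90 by 45 by 30 high, on the bench on the robot's side of the rails. Leave alone.
There are look-alikes about, which are no part of the job. Leave any blue or orange look-alike of the cup alone.

How it is judged (in metres and radians):
On the way, in this order (a step that is already met when the one before it is completed fails the run):
1. the board has dropped into its notches and lies flat at home, the turn-button still open (x of board in the frame of rails between -0.006 and 0.006 m and y of board in the frame of rails between -0.008 and 0.008 m and z of board in the frame of rails between 0.042 and 0.0475 m and angle between board's own z axis and vertical below 0.02 rad and value of joint turnbutton below 1 rad), for 0.2 s.
2. the turn-button has been pushed round across the board (x of board in the frame of rails between -0.006 and 0.006 m and y of board in the frame of rails between -0.008 and 0.008 m and z of board in the frame of rails between 0.042 and 0.0475 m and angle between board's own z axis and vertical below 0.02 rad and value of joint turnbutton above 1.4 rad), for 0.2 s.
At the end, for the whole second after the job is handed in: The board lies flat and at rest in its notches (origin within 6 mm of home along the rails and 8 mm across, underside within 2.5 mm of the rail tops, level within 0.02 rad), the turn-button is turned to at least 1.4 rad, and the cup and tin stand upright on the board (all of step 2 and linear speed of board below 0.01 m/s and angle between each of cup, tin's own z axis and vertical below 0.15 rad and z of cup in the frame of board between 0.012 and 0.025 m and z of tin in the frame of board between 0.012 and 0.025 m); the robot touches nothing.
It fails at once if the board is lifted, more than 12 mm above its sliding height or tipped by more than 0.12 rad (height (world z) of board above 0.065 m or angle between board's own z axis and vertical above 0.12 rad).
It fails at once if the cup or the tin is tipped over, lifted or falls off the board (angle between any of cup, tin's own z axis and vertical above 0.35 rad or z of any of cup, tin in the frame of board above 0.035 m or z of any of cup, tin in the frame of board below 0.008 m).
It fails at once if the board is shoved with more than 40 N (contact force between the arm and board above 40 N).
It fails at once if another thing on the bench is moved by more than 30 mm or lifted (distance of any of blank, mallet, gouge, glue, offcut from where it was at the start of the episode above 0.03 m).
It also fails if it takes over 70 s, if anything falls off the work surface, if the arm or the gripper's body presses on something with over 40 N, if the wrist force passes 120 N, or if a joint passes its speed limit or range.

ROBOT

A 6-joint arm with a two-finger parallel gripper is mounted at the origin on the work surface. World frame = base frame: x ahead of the robot, y to its left, z up, the work surface at z = 0. Lengths are in mm, angles in rad, forces in N, time in s.
With the tool pointing down it reaches from about 300 to 775 mm from the base axis. Payload 14.6 kg.
Tool frame: the origin (TCP) lies on the centre line of the jaws, within the pads' length; the fingertips stand manip.tcp_to_tips ahead of it and the grasp point (between the pads) lies 5 mm behind it (manip.tcp_to_tips is the distance from the TCP to the fingertips, in mm); z points along the fingers, y is the direction in which the jaws open and shut (so a half turn about z gives the same grasp; the last joint's range is limited). The gripper opens to 94 mm and grips with 3 to 60 N. Pads are 16 mm wide; open, the fingers measure 119 mm over their backs; the gripper's body (75 mm by 177 mm) begins 78 mm behind the grasp point.
Start: joints at [-1.221, 0.3, 1.521, -0, 1.321, -0.067], TCP at [222.652, -502.907, 219.446] pointing down, gripper open.
Joint ranges: [-3.03, 3.03], [-0.79, 2.21], [0.23, 2.52], [-1.04, 4.18], [0, 3.07], [-2.55, 2.55]. Speed limits (rad/s): [2.22, 2.22, 2.57, 3.14, 3.14, 3.14].

INTERFACE

Orientations are given as [roll, pitch, yaw] about the fixed x, y, z axes, in that order (R = Rz(yaw) Ry(pitch) Rx(roll)).
In Python, from cell import manip, optics, workorder gives the robot as it stands. The module is installed in compiled form; this text tells all that it offers.
- The arm moves only by the tool jog_arm, never from a script. Its argument "deltas" is text: rows parted by semicolons, each of 5 numbers parted by spaces: the shift along the tool's x, y, z in mm, then the turn about the tool's z in rad, then the finger opening in mm, from 0 to 94. In form: tx ty tz twist grip; .... A call has exactly 10 rows; each row is the pose to reach, as a shift and turn from the pose commanded when the call began, along the tool's axes at that moment; what a row does not reach only later rows make up. A row lasts 1/8 s, in which the tool goes at most 62.5 mm and 10.7 degrees, less where a joint would pass 70% of its speed; a pose out of reach is approached as far as the arm can. A call with a gripper value outside its range is refused whole. The fingers move at their own pace and stop on an object; "squeeze" is the grip in N (left out, the last holds). Time passes only in rows, so rows that repeat a pose let the fingers close, or fill a call up. It gives the time, the measured TCP pose, the force and the opening at its end, in the units of the state.
- manip.read_state(): the state, without advancing time (a new reading comes with each control period).
- optics.camera(name): name is "side" or "top" or "wrist"; returns (picture, depth): 480x640x3 uint8, red, green, blue; 480x640 float32, mm along the optical axis (not along the pixel's ray), 0 where there is no reading.
- optics.get_calibration(name): a dict with "intrinsics" (3x3 intrinsics, pixels), "R" (3x3) and "t" (3): a world point X has camera coordinates R X + t; the wrist camera has in their place "hand_eye" (4x4, takes a point from camera to tool coordinates, whose origin is the TCP and whose axes are the flange's). Camera axes: x right, y down, z forward; pixel columns grow to the right and rows downward; lengths in mm; the calibration is good to about 2 mm. A picture is of the moment at which its call begins: read the wrist's pose just before it. get_calibration takes no time and is no camera call.
- workorder.sign_off(): hands the job in, once; it reports no verdict.
The state is a dict: "clock": time; "joints": joint angles; "qd": joint speeds; "effort": joint torques, N m; "eef_pos": TCP position; "eef_rot": TCP orientation; "wrist_force": force on the tool from outside, world axes, zero at the start; "moment": the same for the moment, N m; "finger_gap": finger opening in mm.
Only numpy, scipy, OpenCV 4.12 (cv2) and the standard library are available. Lean on these libraries where they do the work, as an engineer would, in place of code of your own. Each camera call takes 0.05 s, during which the arm holds its last target.

## Working session

There is one attempt and no reset: what is moved stays moved. The work goes in short steps, Python scripts to look and compute and a tool call to move; the robot and the scene stay as the last step left them, time stands still between calls to the robot, and variables do not carry over. Pictures are saved under pics/ and viewed, and the job is handed in when it is done.

Besides the shell and the picture viewer there is one more tool, called after "Request:" as a command line: name --argument value ..., lists and objects as JSON in quotes. jog_arm: Moves the arm, as the interface text tells. Its arguments: {"type":"object","properties":{"deltas":{"type":"string"},"squeeze":{"type":"number"}},"required":["deltas"]}

```bash
mkdir -p pics; python3 - <<'E'
from cell import manip, optics
import cv2,numpy as np
s=manip.read_state(); print({k:np.round(v,3) for k,v in s.items()}, manip.tcp_to_tips)
for n in ["side","top","wrist"]:
    p,d=optics.camera(n); cv2.imwrite(f"pics/{n}0.png",p[:,:,::-1]); np.save(f"{n}0.npy",d)
    print(n,{k:np.round(v,4).tolist() for k,v in optics.get_calibration(n).items()})
E
```

```text
{'clock': np.float64(0.0), 'joints': array([-1.221,  0.3  ,  1.522,  0.   ,  1.321, -0.067]), 'qd': array([-0.002,  0.001, -0.001, -0.001,  0.   , -0.   ]), 'effort': array([ 1.0000e-03, -5.3180e+01, -3.5274e+01,  7.1000e-02,  2.4000e-02,
       -0.0000e+00]), 'eef_pos': array([ 222.562, -502.689,  218.881]), 'eef_rot': array([-3.14 , -0.   ,  0.417]), 'wrist_force': array([-0.265,  0.258, -0.073]), 'moment': array([-0.03 ,  0.029, -0.038]), 'finger_gap': np.float64(93.871)} 14.0
side {'intrinsics': [[595.5201, 0.0, 320.6134], [0.0, 595.5201, 237.8231], [0.0, 0.0, 1.0]], 'R': [[-0.9634, -0.2679, 0.0046], [-0.2087, 0.7396, -0.6398], [0.168, -0.6174, -0.7685]], 't': [540.5188, 157.671, 1476.5124]}
top {'intrinsics': [[597.9776, 0.0, 320.4618], [0.0, 597.9776, 235.5268], [0.0, 0.0, 1.0]], 'R': [[0.0263, -0.9996, -0.0047], [-0.9939, -0.0257, -0.107], [0.1068, 0.0075, -0.9943]], 't': [-19.6443, 560.9985, 1490.5076]}
wrist {'intrinsics': [[420.0127, 0.0, 319.6058], [0.0, 420.0127, 244.1039], [0.0, 0.0, 1.0]], 'hand_eye': [[-0.0016, -0.9729, -0.2311, 67.1549], [1.0, -0.0013, -0.0014, 1.1175], [0.001, -0.2311, 0.9729, -165.9068], [0.0, 0.0, 0.0, 1.0]]}
```

View pics/side0.png

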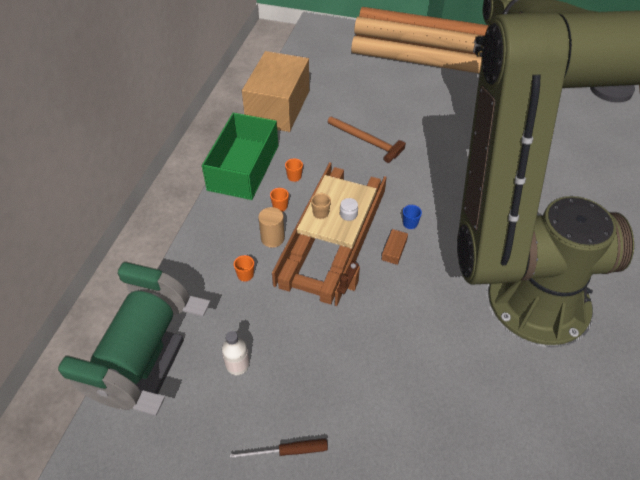

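View pics/top0.png

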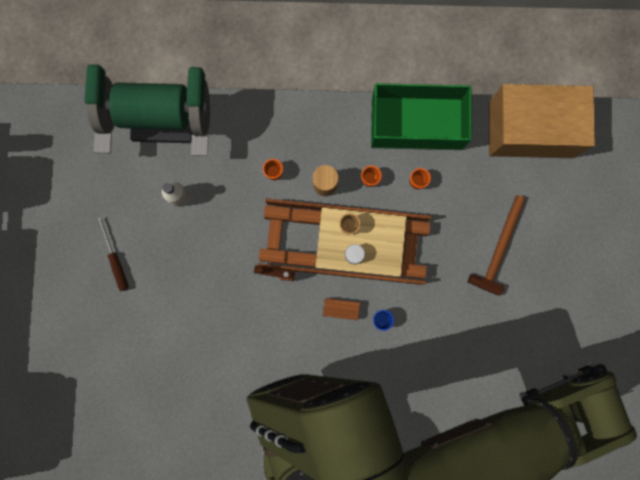

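The top view shows the board at about (362,241) and the rails running from (425,250) to (265,230), so the push goes left in the image, which is +y. The turn-button is at (273,271), with its knob near (286,274). Possible cup look-alikes are orange at (273,169), (371,175) and (420,178), and blue at (383,320). The real cup (350,223) and tin (355,254) are on the board. I'll check this in a close crop.

```bash
python3 - <<'E'
import cv2
p=cv2.imread("pics/top0.png")[185:335,240:450]
cv2.imwrite("pics/topcrop.png",cv2.resize(p,None,fx=3.8,fy=3.8,interpolation=cv2.INTER_CUBIC))
p=cv2.imread("pics/side0.png")[150:310,260:430]
cv2.imwrite("pics/sidecrop.png",cv2.resize(p,None,fx=3.7,fy=3.7,interpolation=cv2.INTER_CUBIC))
E
```

```text
(no output)
```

View pics/topcrop.png

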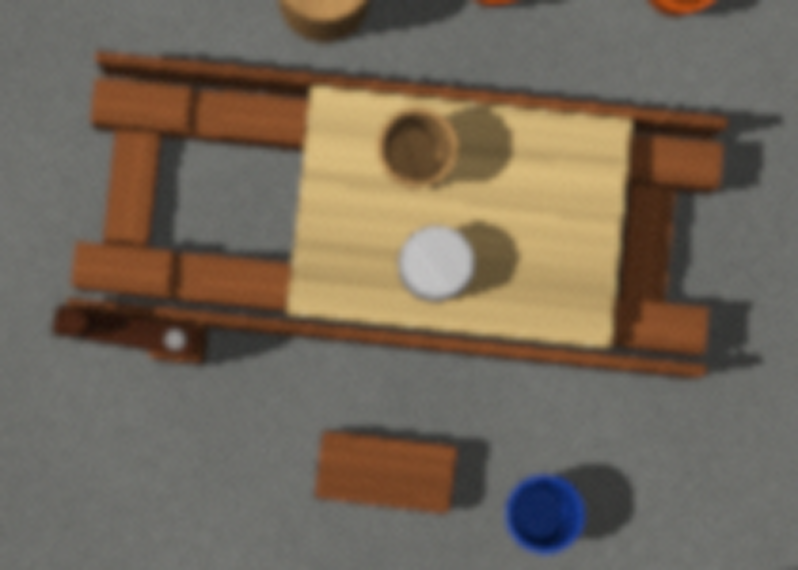

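View pics/sidecrop.png

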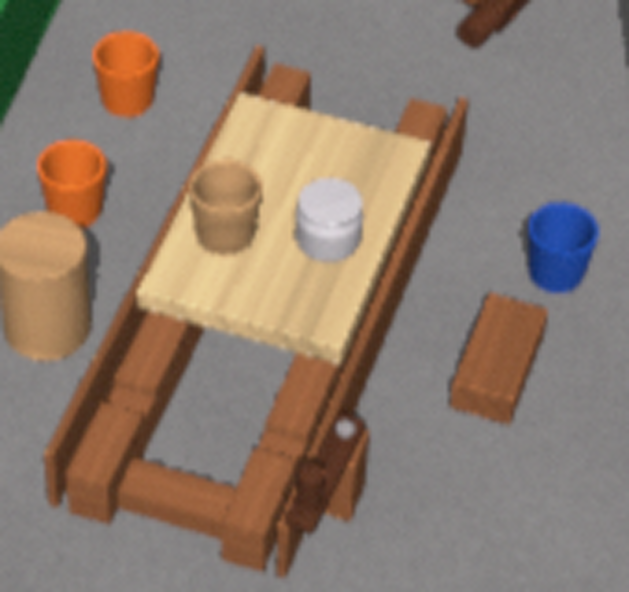

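```bash
cat > h.py <<'E'
import numpy as np
from cell import manip, optics
def bp(name,u,v,z):
    c=optics.get_calibration(name);K=np.array(c['intrinsics']);R=np.array(c['R']);t=np.array(c['t'])
    r=R.T@np.linalg.solve(K,[u,v,1]);o=-R.T@t
    return o+r*(z-o[2])/r[2]
def proj(name,X):
    c=optics.get_calibration(name);K=np.array(c['intrinsics']);q=K@(np.array(c['R'])@np.array(X)+np.array(c['t']));return q[:2]/q[2]
E
python3 - <<'E'
from h import *
from scipy.optimize import least_squares
f=lambda u,v:(u/3.8+240-.4,v/3.8+185-.4)
# rails pts: crop px, rails xyz
P=[((97,52),(160,-86,60)),((726,118),(-260,-86,60)),((703,376),(-260,86,60)),
((92,125),(160,-40,45)),((724,138),(-260,-70,45)),((723,188),(-260,-40,45)),((711,305),(-260,40,45)),((707,353),(-260,70,45)),((77,243),(160,40,45)),((73,287),(160,70,45)),
((192,90),(85,-70,45)),((192,135),(85,-40,45)),((178,250),(85,40,45)),((174,338),(85,99,82))]
def T(p,X): 
    c,s=np.cos(p[2]),np.sin(p[2]); return np.array([p[0]+c*X[0]-s*X[1],p[1]+s*X[0]+c*X[1],X[2]])
def res(p): return np.concatenate([proj("top",T(p,X))-np.array(f(*u)) for u,X in P])
r=least_squares(res,[600,0,1.5],loss='soft_l1'); p=r.x; print(p); print(np.round(r.fun.reshape(-1,2),1).tolist() if len(r.fun)==2*len(P) else r.cost)
np.save("rail.npy",p)
c,s=np.cos(p[2]),np.sin(p[2])
def inv(X): d=X[:2]-p[:2]; return np.round([c*d[0]+s*d[1],-s*d[0]+c*d[1]],1)
for n,u,z in [("b1",(310,86),71),("b2",(634,120),71),("b3",(612,347),71),("b4",(287,315),71),("knob",(74,318),110),("pivot",(174,340),82),("cup",(418,148),121),("tin",(437,262),111),("blank",(324,5),90),("offc",(322,432),30),("offc2",(457,448),30),("blue",(545,515),50)]:
    X=bp("top",*f(*u),z); print(n,np.round(X,1),inv(X))
d=np.load("top0.npy")
for n,u in [("board",(530,180)),("tin",(437,262)),("knob",(74,318))]:
    a,b=f(*u);print(n,d[round(b),round(a)])
# side check
for X in [(160,-86,60),(-260,-86,60),(-260,86,60),(85,99,78),(-191,0,54)]:
    q=proj("side",T(p,X)); print(X,np.round(T(p,X),1),np.round((q-[260,150])*3.7))
E
```

```text
[551.16386292 -15.14841602   1.49513689]
[[-0.7, -0.2], [0.7, -0.8], [1.0, -0.1], [-0.8, -0.5], [-0.4, 1.0], [-1.1, -0.4], [-0.6, 0.4], [-0.5, -0.2], [-0.5, -0.2], [-0.8, 0.1], [3.6, -0.0], [2.3, -0.2], [2.6, 1.0], [0.2, 0.6]]
b1 [627.7  -5.2  71. ] [ 15.7 -75.6]
b2 [ 610.7 -217.3   71. ] [-197.1  -74.6]
b3 [ 462.3 -204.7   71. ] [-195.7   74.3]
b4 [477.5   5.7  71. ] [15.2 75. ]
knob [470.  139.3 110. ] [147.9  92.6]
pivot [459.   77.6  82. ] [85.5 98.9]
cup [582.2 -74.7 121. ] [-57.  -35.4]
tin [511.3 -88.6 111. ] [-76.3  34.2]
blank [678.1 -13.1  90. ] [  11.7 -126.4]
offc [402.9 -18.9  30. ] [-15.  147.5]
offc2 [ 394.8 -108.4   30. ] [-104.8  148.9]
blue [ 353.  -165.2   50. ] [-164.6  186.2]
board 1476.4326
tin 1435.4983
knob 1437.4634
(160, -86, 60) [649.  137.9  60. ] [ 40. 455.]
(-260, -86, 60) [ 617.3 -280.9   60. ] [252.  44.]
(-260, 86, 60) [ 445.8 -267.9   60. ] [466.  98.]
(85, 99, 78) [458.9  77.1  78. ] [343. 430.]
(-191, 0, 54) [ 536.7 -205.6   54. ] [329. 137.]
```

```bash
cat >> h.py <<'E'
P=np.load("rail.npy") if __import__('os').path.exists("rail.npy") else None
from scipy.spatial.transform import Rotation as Ro
def r2w(x,y):
    c,s=np.cos(P[2]),np.sin(P[2]);return np.array([P[0]+c*x-s*y,P[1]+s*x+c*y])
def w2r(X):
    c,s=np.cos(P[2]),np.sin(P[2]);d=np.array(X)[:2]-P[:2];return np.array([c*d[0]+s*d[1],-s*d[0]+c*d[1]])
def delta(x,y,z):
    s=manip.read_state();R=Ro.from_euler('xyz',s['eef_rot']).as_matrix()
    return np.round(R.T@(np.r_[r2w(x,y),z]-s['eef_pos']),1)
E
python3 - <<'E'
from h import *
s=manip.read_state();print(delta(-240,0,180), s['eef_rot'][2]-P[2])
E
```

```text
[ 384.4 -101.3   39.1] -1.0783979868805817
```

Request:
jog_arm --deltas "38 -10 4 -0.108 0; 77 -20 8 -0.216 0; 115 -30 12 -0.323 0; 154 -41 16 -0.431 0; 192 -51 20 -0.539 0; 231 -61 23 -0.647 0; 269 -71 27 -0.755 0; 308 -81 31 -0.863 0; 346 -91 35 -0.97 0; 384 -101 39 -1.078 0" --squeeze 20

```text
clock: 1.4
eef_pos: [533.7, -254.1, 180.1]
eef_rot: [-3.141, -0.0, 1.498]
wrist_force: [0.6, 0.7, -0.2]
finger_gap: 0.5
```

```bash
python3 - <<'E'
from h import *
import cv2
s=manip.read_state();print(s['clock'],s['eef_pos'],s['eef_rot'],s['wrist_force'],s['finger_gap'],w2r(s['eef_pos']))
print(delta(-228,0,64))
p,d=optics.camera("wrist"); cv2.imwrite("pics/w1.png",p[:,:,::-1])
E
```

```text
1.4 [ 533.74298667 -254.11750211  180.07789566] [-3.14118472e+00 -1.59830950e-04  1.49836544e+00] [ 0.56201719  0.70098614 -0.15616936] 0.4877311319223301 [-239.60223745   -0.69198379]
[ 11.6  -0.6 116.1]
```

View pics/w1.png

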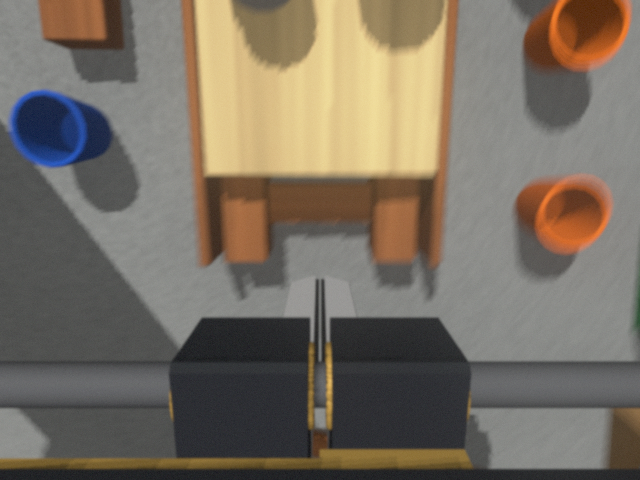

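The wrist view shows the closed fingertips at (320,290), centred on the rails. The board's rear edge is at row 178, spanning columns 203–437. Next I descend behind it.

Request:
jog_arm --deltas "2 0 15 0 0; 4 0 30 0 0; 6 0 45 0 0; 8 0 60 0 0; 10 0 75 0 0; 11 0 90 0 0; 12 0 103 0 0; 12 0 112 0 0; 12 0 116 0 0; 12 0 116 0 0"

```text
clock: 2.7
eef_pos: [533.8, -243.2, 64.4]
eef_rot: [3.142, -0.0, 1.495]
wrist_force: [-0.6, 0.7, -0.2]
finger_gap: 0.5
```

```bash
python3 - <<'E'
from h import *
import cv2
s=manip.read_state();print(s['clock'],s['eef_pos'],s['wrist_force'],w2r(s['eef_pos']),delta(-203.5,0,64))
p,d=optics.camera("wrist"); cv2.imwrite("pics/w2.png",p[:,:,::-1])
E
```

```text
2.7 [ 533.84336249 -243.17840445   64.42772246] [-0.64553568  0.70748661 -0.20514348] [-2.28686847e+02  3.47841378e-02] [25.2  0.   0.4]
```

View pics/w2.png

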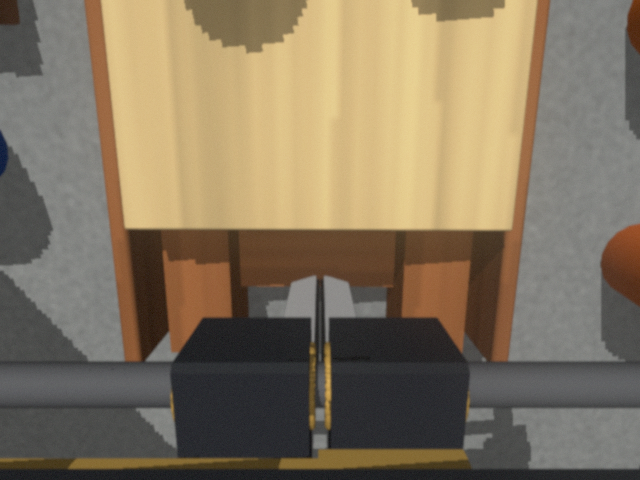

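The fingertip is low behind the centre of the rear edge (row 229), about 25 mm away. I'll approach slowly.

Request:
jog_arm --deltas "3 0 0 0 0; 6 0 0 0 0; 9 0 0 0 0; 12 0 0 0 0; 15 0 0 0 0; 18 0 0 0 0; 21 0 0 0 0; 24 0 0 0 0; 27 0 0 0 0; 30 0 0 0 0"

```text
clock: 4.0
eef_pos: [536.1, -213.4, 64.5]
eef_rot: [3.141, 0.0, 1.495]
wrist_force: [-0.4, -2.8, -1.0]
finger_gap: 0.6
```

```bash
python3 - <<'E'
from h import *
import cv2
s=manip.read_state();print(s['clock'],s['eef_pos'],s['wrist_force'],w2r(s['eef_pos']))
E
```

```text
4.0 [ 536.07894456 -213.35668458   64.47122085] [-0.35479785 -2.84309305 -1.04367217] [-1.98781460e+02  5.97402093e-02]
```

Contact at about 3 N. I'll keep pushing.

Request:
jog_arm --deltas "3 0 0 0 0; 6 0 0 0 0; 10 0 0 0 0; 13 0 0 0 0; 17 0 0 0 0; 20 0 0 0 0; 24 0 0 0 0; 27 0 0 0 0; 31 0 0 0 0; 34 0 0 0 0"

```text
clock: 5.25
eef_pos: [538.7, -179.1, 64.4]
eef_rot: [-3.142, -0.0, 1.495]
wrist_force: [0.3, -3.5, -1.2]
finger_gap: 0.5
```

```bash
python3 - <<'E'
from h import *
import cv2
s=manip.read_state();print(s['clock'],s['wrist_force'],w2r(s['eef_pos']))
p,d=optics.camera("top"); p=p[185:335,240:450,::-1]
cv2.imwrite("pics/t3.png",cv2.resize(p,None,fx=3.8,fy=3.8,interpolation=cv2.INTER_CUBIC))
E
```

```text
5.25 [ 0.29748655 -3.5152838  -1.23170237] [-1.64381315e+02  6.15508775e-02]
```

View pics/t3.png

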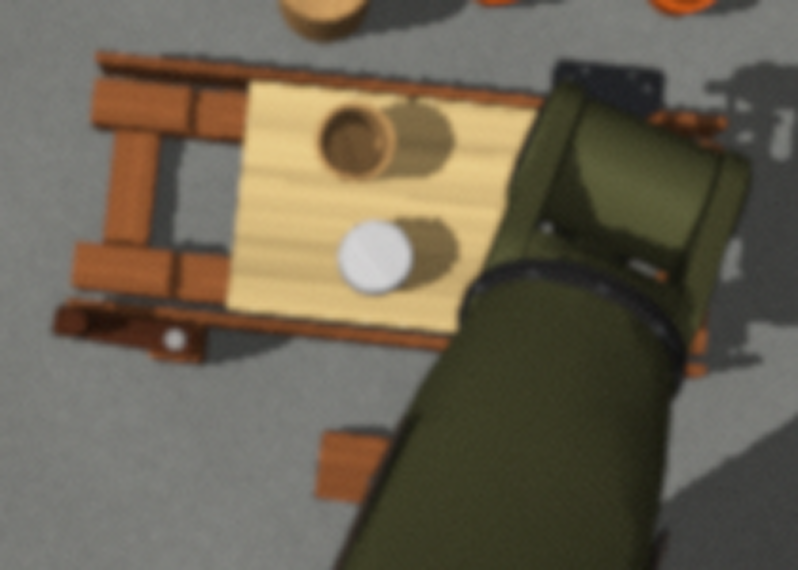

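The board is square and moved about 39 mm (front edge at crop (247,80) to (230,310)), with the cup and tin standing. About 50 mm remains.

Request:
jog_arm --deltas "4 0 0 0 0; 8 0 0 0 0; 12 0 0 0 0; 16 0 0 0 0; 20 0 0 0 0; 24 0 0 0 0; 28 0 0 0 0; 32 0 0 0 0; 36 0 0 0 0; 39 0 0 0 0"

```text
clock: 6.55
eef_pos: [541.6, -140.2, 64.5]
eef_rot: [-3.142, 0.0, 1.495]
wrist_force: [-1.3, -4.1, -0.5]
finger_gap: 1.1
```

```bash
python3 - <<'E'
from h import *
import cv2
s=manip.read_state();print(s['clock'],s['wrist_force'],w2r(s['eef_pos']))
p,d=optics.camera("top"); p=p[185:335,240:450,::-1]
cv2.imwrite("pics/t4.png",cv2.resize(p,None,fx=3.8,fy=3.8,interpolation=cv2.INTER_CUBIC))
E
```

```text
6.55 [-1.32667644 -4.14064583 -0.45871894] [-1.25404364e+02  6.04587598e-02]
```

View pics/t4.png

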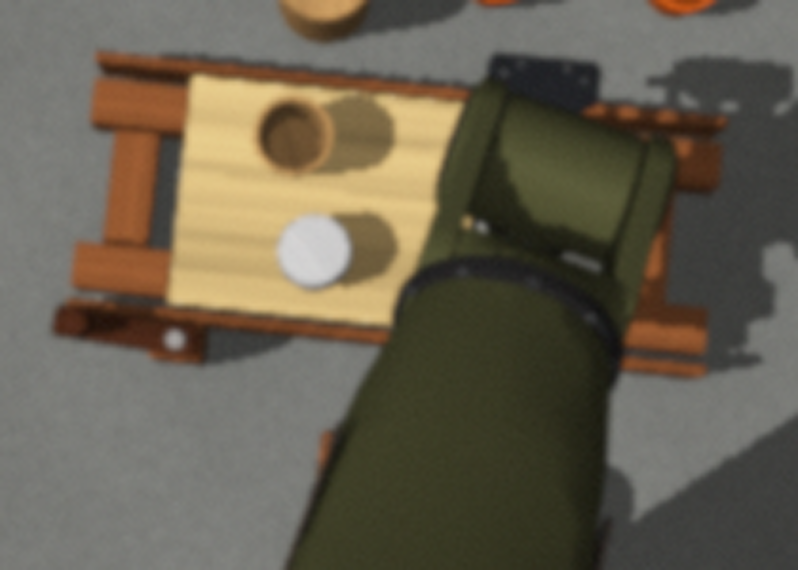

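The board's front edge is near crop (180,190), about 12 mm short. From here I go at 1 mm per row.

Request:
jog_arm --deltas "1 0 0 0 0; 2 0 0 0 0; 3 0 0 0 0; 4 0 0 0 0; 5 0 0 0 0; 6 0 0 0 0; 7 0 0 0 0; 8 0 0 0 0; 9 0 0 0 0; 9 0 0 0 0"

```text
clock: 7.85
eef_pos: [542.3, -131.1, 64.4]
eef_rot: [-3.141, -0.0, 1.495]
wrist_force: [0.4, -0.5, 0.4]
finger_gap: 0.5
```

```bash
cat > m.py <<'E'
from h import *
import cv2,sys
s=manip.read_state();print(s['clock'],s['wrist_force'],w2r(s['eef_pos']),s['eef_pos'][2])
p,d=optics.camera("top")
cv2.imwrite(sys.argv[1],cv2.resize(p[185:335,240:450,::-1],None,fx=3.8,fy=3.8,interpolation=cv2.INTER_CUBIC))
# board height from depth on yellow pixels
c=optics.get_calibration("top");K=np.array(c['intrinsics']);R=np.array(c['R']);t=np.array(c['t'])
v,u=np.mgrid[0:480,0:640];X=np.stack([(u-K[0,2])/K[0,0]*d,(v-K[1,2])/K[1,1]*d,d],-1)
W=(X-t)@R; pi=p.astype(int); m=(pi[...,0]>150)&(pi[...,1]>120)&(pi[...,2]<pi[...,0]-50)&(W[...,2]>50)&(W[...,2]<85)
m[:185]=0;m[335:]=0
r=np.stack([*w2r(np.moveaxis(W,-1,0).reshape(3,-1)) if 0 else ((np.cos(P[2])*(W[...,0]-P[0])+np.sin(P[2])*(W[...,1]-P[1])),(-np.sin(P[2])*(W[...,0]-P[0])+np.cos(P[2])*(W[...,1]-P[1])))],-1)[m]
print("n",m.sum(),"top z med",np.median(W[m][:,2]),"front x",np.percentile(r[:,0],[95,98,99.5]))
A=np.c_[r,np.ones(len(r))];k=np.linalg.lstsq(A,W[m][:,2],rcond=None)[0];print("slopes",k)
E
python3 m.py pics/t5.png
```

```text
File "m.py", line 11
    r=np.stack([*w2r(np.moveaxis(W,-1,0).reshape(3,-1)) if 0 else ((np.cos(P[2])*(W[...,0]-P[0])+np.sin(P[2])*(W[...,1]-P[1])),(-np.sin(P[2])*(W[...,0]-P[0])+np.cos(P[2])*(W[...,1]-P[1])))],-1)[m]
                                                        ^^
SyntaxError: invalid syntax
```

Force has dropped to about 0, so the board may have fallen into the notches. I'll measure.

```bash
python3 - <<'E'
s=open('m.py').read().split('\n')
s=[("r=np.stack([(np.cos(P[2])*(W[...,0]-P[0])+np.sin(P[2])*(W[...,1]-P[1])),(-np.sin(P[2])*(W[...,0]-P[0])+np.cos(P[2])*(W[...,1]-P[1]))],-1)[m]" if l.startswith("r=") else l) for l in s]
open('m.py','w').write('\n'.join(s))
E
python3 m.py pics/t5.png
```

```text
7.85 [ 0.35647848 -0.51539398  0.35802105] [-116.32930263    0.11693108] 64.37143644200846
n 2746 top z med 62.34714646554888 front x [ 96.90798426 100.27614355 101.96705365]
slopes [ 1.89262103e-03 -2.69218191e-03  6.23358067e+01]
```

View pics/t5.png

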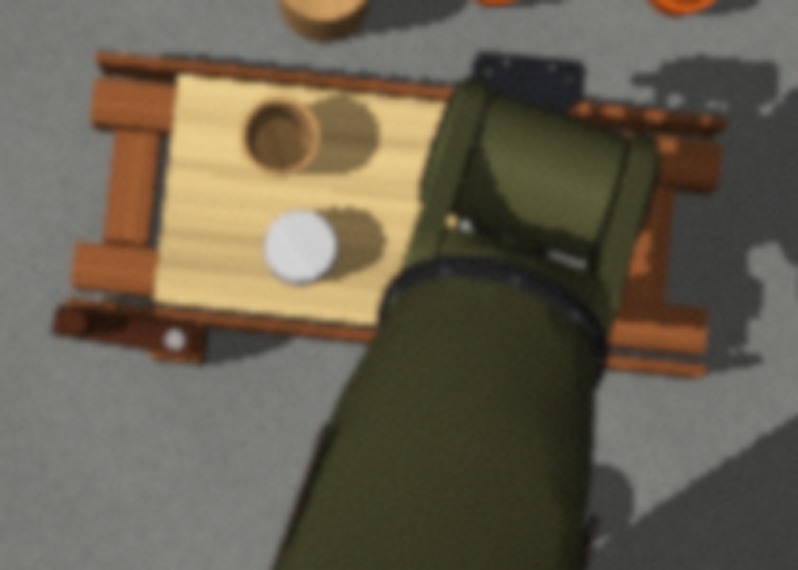

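The board top is at z 62.3 mm and level (slopes about 0.002), with the front edge at about x +102. It has seated in the notches, and the cup and tin are upright. I'll back off, rise, and go round to the knob side.

Request:
jog_arm --deltas "-5 0 0 0 0; -12 0 0 0 0; -20 0 0 0 0; -25 0 -12 0 0; -25 0 -30 0 0; -25 0 -52 0 0; -25 0 -75 0 0; -25 0 -98 0 0; -25 0 -115 0 0; -25 0 -120 0 0"

```text
clock: 9.15
eef_pos: [540.7, -156.4, 185.9]
eef_rot: [3.14, 0.001, 1.495]
wrist_force: [-0.5, -0.5, 0.3]
finger_gap: 0.6
```

```bash
python3 - <<'E'
from h import *
s=manip.read_state();print(w2r(s['eef_pos']),delta(147,134,184),delta(147,134,102))
E
```

```text
[-141.63974557   -0.26451914] [ 288.6 -134.3    1.5] [ 288.7 -134.5   83.5]
```

Request:
jog_arm --deltas "25 -13 0 0 0; 57 -27 0 0 0; 90 -42 0 0 0; 123 -57 0 0 0; 156 -72 0 0 0; 189 -87 0 0 0; 222 -102 0 0 0; 252 -117 0 0 0; 276 -129 0 0 0; 288 -134 0 0 0"

```text
clock: 10.4
eef_pos: [428.1, 141.8, 184.2]
eef_rot: [-3.141, 0.0, 1.496]
wrist_force: [-0.3, -0.2, 0.2]
finger_gap: 0.3
```

```bash
python3 - <<'E'
from h import *
import cv2
s=manip.read_state();print(w2r(s['eef_pos']),s['eef_rot'],delta(147,134,102))
for n in ["side","wrist","top"]:
    p,d=optics.camera(n);p=p[:,:,::-1]
    if n=="side": p=cv2.resize(p[150:310,260:430],None,fx=3.7,fy=3.7,interpolation=cv2.INTER_CUBIC)
    if n=="top": p=cv2.resize(p[185:335,240:450],None,fx=3.8,fy=3.8,interpolation=cv2.INTER_CUBIC)
    cv2.imwrite(f"pics/{n}6.png",p)
E
```

```text
[147.24069039 134.60667024] [-3.14097016e+00  1.93549868e-04  1.49595665e+00] [-0.2  0.7 82.2]
```

View pics/side6.png

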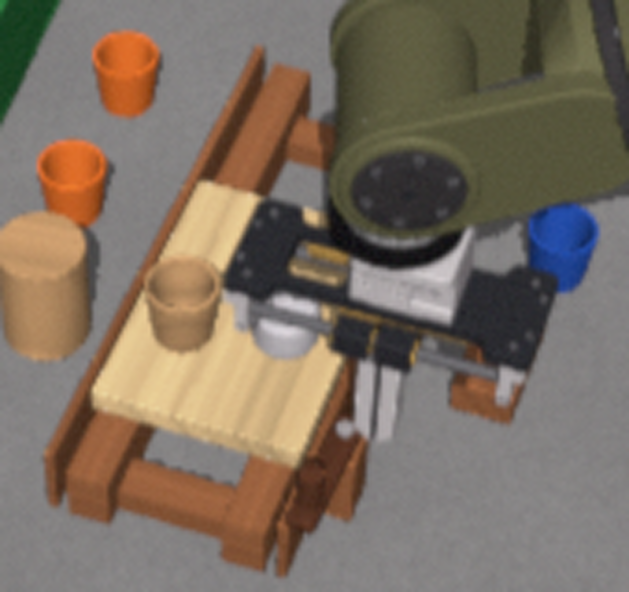

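View pics/wrist6.png

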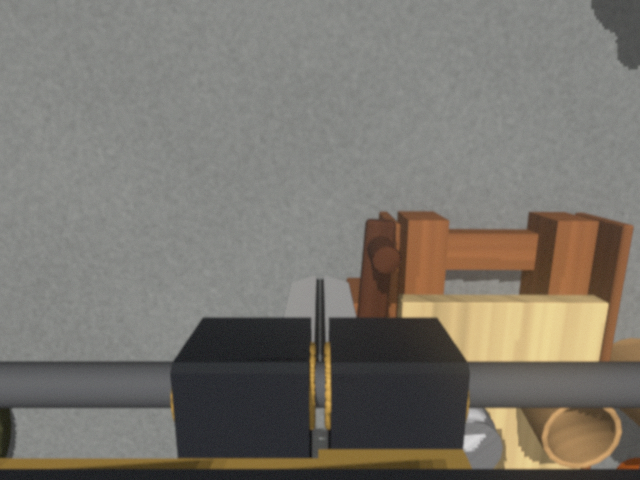

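View pics/top6.png

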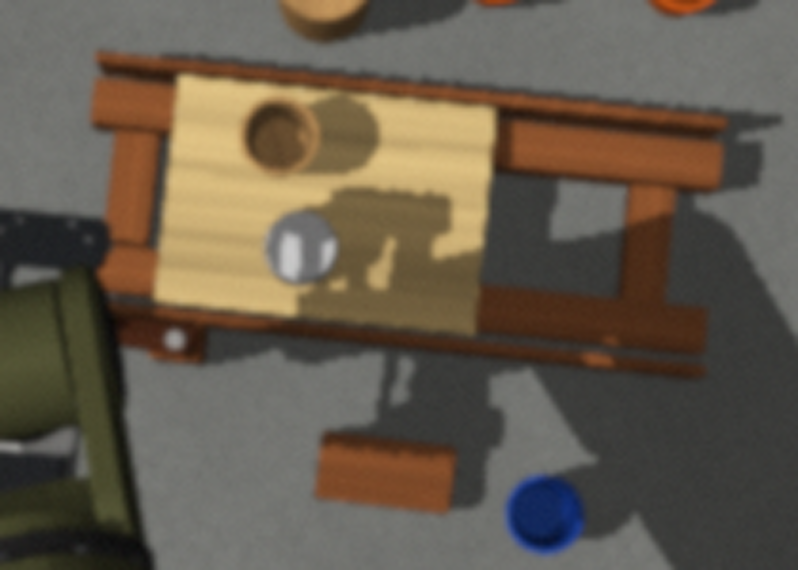

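The board is square, with corners at crop (178,74), (497,108), (477,333) and (155,300). The knob is ahead-right of the fingers in the wrist view, with its top at about (384,250). I'll compute the positions and the arc path.

```bash
python3 - <<'E'
from h import *
f=lambda u,v:(u/3.8+240-.4,v/3.8+185-.4)
for u in [(178,74),(497,108),(477,333),(155,300)]: print(np.round(w2r(bp("top",*f(*u),63)),1))
s=manip.read_state();R=Ro.from_euler('xyz',s['eef_rot']).as_matrix()
c=optics.get_calibration("wrist");K=np.array(c['intrinsics']);H=np.array(c['hand_eye'])
def wb(u,v,z):
    r=R@H[:3,:3]@np.linalg.solve(K,[u,v,1]);o=R@H[:3,3]+s['eef_pos'];return o+r*(z-o[2])/r[2]
for u in [(384,258),(384,243),(370,250),(399,250)]: print("knob",np.round(w2r(wb(*u,110)),1))
# arc plan: finger centre = knob + offset behind along tangent (rounded box hx=8,hy=12.5, r=9)
x0,y0=w2r(s['eef_pos'])
for th in np.arange(0.1,1.56,0.1):
    k=np.array([85+62*np.cos(th),99-62*np.sin(th)]);b=np.array([np.sin(th),np.cos(th)])
    # smallest L s.t. dist(box centred k+L b, k)=9
    L=next(L for L in np.arange(5,40,.1) if np.hypot(max(L*b[0]-8,0),max(L*b[1]-12.5,0))>=9)
    q=k+L*b; print(round(th,2),np.round(k,1),round(L,1),"tool",np.round([q[0]-x0,-(q[1]-y0)],1))
E
```

```text
[103.1 -76. ]
[-107.9  -74.7]
[-108.7   73.7]
[102.   73.6]
knob [146.9  95. ]
knob [156.   95.3]
knob [151.7 103.4]
knob [151.7  86.3]
0.1 [146.7  92.8] 21.7 tool [ 2.5 19.5]
0.2 [145.8  86.7] 22.0 tool [ 3.8 25.7]
0.3 [144.2  80.7] 22.6 tool [ 4.6 31.6]
0.4 [142.1  74.9] 23.3 tool [ 4.9 37.6]
0.5 [139.4  69.3] 23.8 tool [ 4.5 43.7]
0.6 [136.2  64. ] 23.9 tool [ 3.3 50.2]
0.7 [132.4  59.1] 23.6 tool [ 1.3 56.8]
0.8 [128.2  54.5] 22.8 tool [-1.8 63.5]
0.9 [123.5  50.4] 21.7 tool [-5.8 70. ]
1.0 [118.5  46.8] 20.3 tool [-10.7  76.1]
1.1 [113.1  43.7] 19.1 tool [-16.2  81.5]
1.2 [107.5  41.2] 18.3 tool [-21.8  86.1]
1.3 [101.6  39.3] 17.7 tool [-27.7  89.9]
1.4 [95.5 37.9] 17.3 tool [-33.7  93.1]
1.5 [89.4 37.2] 17.1 tool [-39.9  95.5]
```

Request:
jog_arm --deltas "0 0 10 0 0; 0 0 22 0 0; 0 0 34 0 0; 0 0 46 0 0; 1 0 57 0 0; 2 0 67 0 0; 2 0 75 0 0; 3 0 80 0 0; 3 4 82 0 0; 3 9 82 0 0"

```text
clock: 11.8
eef_pos: [438.3, 143.3, 102.6]
eef_rot: [3.141, -0.0, 1.495]
wrist_force: [0.2, 0.1, -0.4]
finger_gap: 0.2
```

Request:
jog_arm --deltas "0 3 0 0 0; 0 6 0 0 0; 1 10 0 0 0; 1 14 0 0 0; 2 18 0 0 0; 2 22 0 0 0; 2 26 0 0 0; 2 30 0 0 0; 1 34 0 0 0; 1 38 0 0 0"

```text
clock: 13.05
eef_pos: [476.1, 141.3, 102.4]
eef_rot: [-3.142, -0.0, 1.495]
wrist_force: [-1.1, 0.8, 0.1]
finger_gap: 0.2
```

```bash
python3 - <<'E'
from h import *
import cv2
s=manip.read_state();print(w2r(s['eef_pos']),s['eef_pos'][2],s['wrist_force'])
p,d=optics.camera("wrist");cv2.imwrite("pics/w7.png",p[:,:,::-1])
E
```

```text
[150.30850398  86.70506368] 102.43902020834615 [-1.09375773  0.8045602   0.11196529]
```

View pics/w7.png

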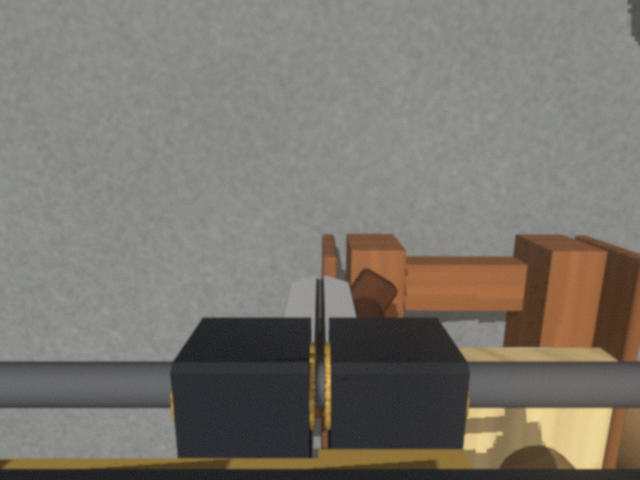

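The bar has turned to about 0.55 rad (seen at (370,290)), with force around 1 N. I'll continue along the arc.

Request:
jog_arm --deltas "0 3 0 0 0; -1 6 0 0 0; -2 9 0 0 0; -3 12 0 0 0; -5 15 0 0 0; -7 18 0 0 0; -9 22 0 0 0; -12 25 0 0 0; -14 28 0 0 0; -17 31 0 0 0"

```text
clock: 14.35
eef_pos: [505.7, 121.9, 102.5]
eef_rot: [3.142, -0.0, 1.495]
wrist_force: [0.3, 1.6, 0.4]
finger_gap: 0.9
```

```bash
python3 - <<'E'
from h import *
import cv2
s=manip.read_state();print(w2r(s['eef_pos']),s['eef_pos'][2],s['wrist_force'])
p,d=optics.camera("wrist");cv2.imwrite("pics/w8.png",p[:,:,::-1])
E
```

```text
[133.22328677  55.73575332] 102.46082890045031 [0.29998375 1.64721076 0.35038542]
```

View pics/w8.png

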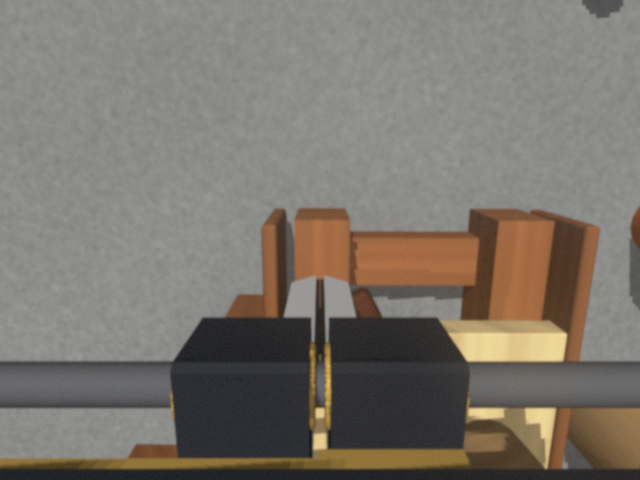

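Request:
jog_arm --deltas "-3 3 0 0 0; -5 5 0 0 0; -8 7 0 0 0; -11 9 0 0 0; -14 11 0 0 0; -17 12 0 0 0; -20 14 0 0 0; -23 15 0 0 0; -26 16 0 0 0; -28 17 0 0 0"

```text
clock: 15.65
eef_pos: [520.3, 92.7, 102.4]
eef_rot: [-3.142, 0.0, 1.495]
wrist_force: [-0.7, 1.4, -0.0]
finger_gap: 0.9
```

```bash
python3 m.py pics/t9.png; python3 - <<'E'
from h import *
import cv2
p,d=optics.camera("side");p=p[:,:,::-1]
cv2.imwrite("pics/s9.png",cv2.resize(p[150:310,260:430],None,fx=3.7,fy=3.7,interpolation=cv2.INTER_CUBIC))
E
```

```text
15.65 [-0.71963056  1.36187923 -0.02953996] [105.18627482  38.93211103] 102.43445175178213
n 890 top z med 62.34886494487871 front x [68.62998582 74.26116961 77.82791126]
slopes [ 1.42421217e-05 -7.94946330e-03  6.25922890e+01]
```

View pics/s9.png

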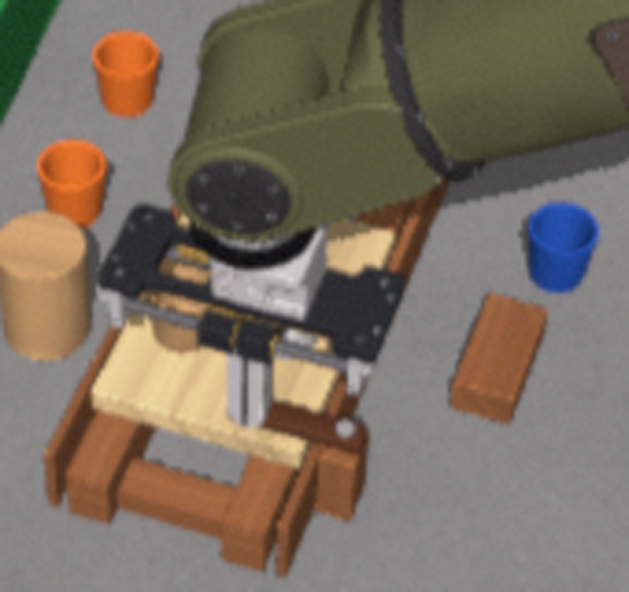

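The bar lies nearly across the board, with 1.4 N on the tool. I'll ease it on to the stop.

Request:
jog_arm --deltas "-1 0 0 0 0; -1 0 0 0 0; -2 0 0 0 0; -2 0 0 0 0; -3 0 0 0 0; -3 0 0 0 0; -4 0 0 0 0; -4 0 0 0 0; -4 0 0 0 0; -4 0 0 0 0"

```text
clock: 17.0
eef_pos: [520.2, 90.5, 102.6]
eef_rot: [3.141, -0.003, 1.495]
wrist_force: [2.0, 16.1, -1.7]
finger_gap: 0.2
```

At the stop (16 N). I'll draw clear along +x, then up and away.

Request:
jog_arm --deltas "0 0 0 0 0; 5 0 0 0 0; 12 0 0 0 0; 20 0 0 0 0; 30 0 0 0 0; 35 0 -15 0 0; 38 0 -35 0 0; 40 0 -60 0 0; 40 0 -85 0 0; 40 0 -100 0 0"

```text
clock: 18.25
eef_pos: [523.3, 129.0, 204.5]
eef_rot: [3.14, -0.001, 1.495]
wrist_force: [-0.9, -0.4, -0.7]
finger_gap: 0.4
```

Request:
jog_arm --deltas "15 -5 -5 0 0; 35 -12 -10 0 0; 60 -20 -10 0 0; 85 -28 -10 0 0; 110 -36 -10 0 0; 135 -44 -10 0 0; 160 -52 -10 0 0; 180 -58 -10 0 0; 190 -60 -10 0 0; 190 -60 -10 0 0"

```text
clock: 19.5
eef_pos: [477.5, 323.1, 212.2]
eef_rot: [-3.141, 0.0, 1.495]
wrist_force: [-0.1, -0.9, -0.0]
finger_gap: 0.1
```

```bash
python3 m.py pics/t10.png; python3 - <<'E'
from h import *
import cv2
p,d=optics.camera("side");p=p[:,:,::-1]
cv2.imwrite("pics/s10.png",cv2.resize(p[150:310,260:430],None,fx=3.7,fy=3.7,interpolation=cv2.INTER_CUBIC))
E
```

```text
19.5 [-0.12981187 -0.91014583 -0.02614222] [331.69427137  99.05231864] 212.17130673962143
n 1023 top z med 62.48803405305652 front x [ 87.88883931  95.53605176 100.49370812]
slopes [ 1.35211162e-03 -4.48368848e-03  6.23979486e+01]
```

View pics/t10.png

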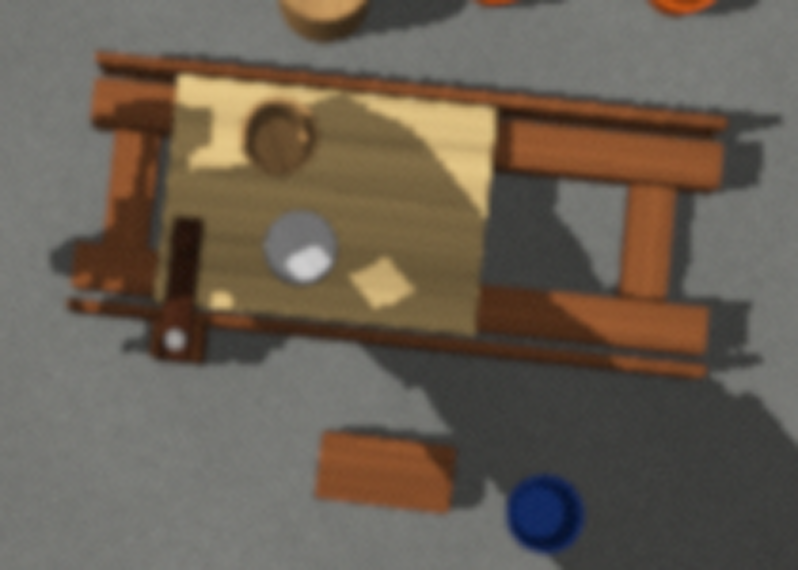

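View pics/s10.png

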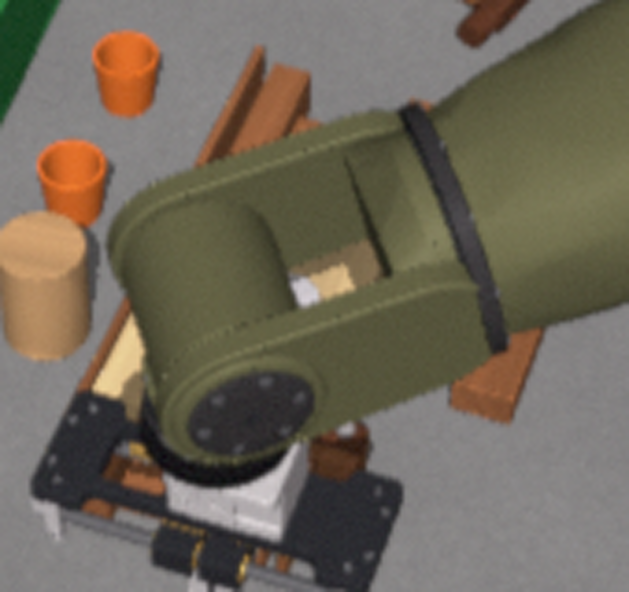

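The bar runs from the pivot at crop (174,340) to (188,218), square across the board. The board is unchanged and level, the cup and tin are standing, and the arm is clear.

```bash
python3 -c "
from cell import workorder;print(workorder.sign_off())"
```

```text
the job is handed in; nothing more can be done
None
```

The job is handed in: the board is down in its notches and the turn-button lies across its end. I pushed the board with the closed fingertips at 3–4 N until it dropped. I then pushed the knob round its arc to the stop, where the force rose to 16 N, and drew clear. The arm's clock read 19.5 s when I handed in.

- **Board:** its top measured about 62.4 mm, against 63 mm nominal, and it is level to within 0.005 rad. It sits about 2–3 mm short of exact home along the rails, inside the 6 mm allowed. I did not push it on against the far sides of the notches.
- **Turn-button:** it lies square across the board in the last top view. The angle was not measured directly; at the stop it should be about 1.57 rad.
- **Cup and tin:** both are standing on the board.
- **Other things:** the offcut was still in place in the last top view, and so was the blank, only partly in that view. The side view was largely blocked by the arm. I did not recheck the mallet, gouge and glue in the last pictures, but the arm never went near them at bench height.

One early disagreement: the notch marks in the picture were 2–4 pixels off the rail fit, while the other marks fitted within about 1 pixel. It had no effect on the result.

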